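Drive a tight tube adapter out of a centrifuge carrier plate

TASK

The orange tube adapter is stuck in the bore of the aluminium carrier plate. Take the blue-handled drift rod from its holder, push the orange adapter down and out of its bore with the rod so that it falls into the catch tray underneath, then stand the rod back in its holder. Leave the white adapter in its bore.

Things in the scene. Friction and masses are not known exactly. Their poses are not given: they have to be found in the camera images.
- drift: Drift rod, 0.18 kg, upright, origin at the lower end's centre, z up. Steel shank 12 mm dia, z 0-76 mm; flange 50 mm dia, 76-82; round blue handle 26 mm dia, 82-142: grip it from above. Stands in a fixed grey holder block, 70 x 70 x 80 mm tall, with a 30 mm through hole: flange on its top, shank in the hole, end 4 mm above the bench. Its starting place is where it goes back.
- stuck_adapter: ORANGE solid plastic plug, 33.5 mm dia, 32 mm tall, collar 42 mm dia x 4 mm at its foot, black dot on its flat top. Origin: centre of the underside, z up. Starts upright in either bore of the stand, top 3 mm below the plate's face, collar under the plate: it comes out downwards only. Tight: takes 6 to 20 N, lets go after about 25 mm and falls; push 35 mm to be safe; up to 7 mm off-centre works.
- good_adapter: WHITE adapter, same shape, origin and tight fit as the orange one, in the other bore. It stays where it is.
- stand: Fixed aluminium stand, origin at the centre of its foot on the bench, z up. Carrier plate 84 (x) x 150 (y) mm, underside 85 and top 115 mm above the bench, two 35 mm through bores at x = 0, y = +35 and -35 mm. Legs at both y ends; under the plate a catch tray 124 x 150 mm, floor 8 mm above the bench, rim 22 mm high.
Things that resemble listed ones, but are neither listed nor needed, are in the scene too. Of the things that look like the drift, the middle-sized one is meant.

How it is judged:
By the outcome, as a careful person would: the job done as asked, in the order asked, and still so for the second after the job is handed in, with the robot touching nothing.
It also fails if it takes over 51 s, if anything falls off the work surface, if the arm or the gripper's body presses on something with over 40 N, if the wrist force passes 120 N, or if a joint passes its speed limit or range.

ROBOT

A 6-joint arm with a two-finger parallel gripper is mounted at the origin on the work surface. World frame = base frame: x ahead of the robot, y to its left, z up, the work surface at z = 0. Lengths are in m, angles in rad, forces in N, time in s.
With the tool pointing down it reaches from about 0.225 to 0.875 m from the base axis. Payload 3.4 kg.
Tool frame: the origin (TCP) lies between the finger pads; the fingertips stand 17 mm ahead of it and the grasp point (between the pads) lies 2 mm behind it; y points along the fingers, z is the direction in which the jaws open and shut, and the axes are right-handed (so a half turn about y gives the same grasp; the last joint's range is limited). The gripper opens to 85 mm and grips with 20 to 120 N. Pads are 22 mm wide; open, the fingers measure 114 mm over their backs; the gripper's body (76 mm by 85 mm) begins 54 mm behind the grasp point. The pads swing forward as they close: fully open they stand 13 mm farther back than shut.
Start: joints at [1.081, 0.276, 1.505, -0, 1.361, -0.121], TCP at [0.207, 0.536, 0.248] pointing down, gripper open.
Joint ranges: [-2.89, 2.89], [-0.75, 2.08], [0.22, 2.7], [-1.18, 4.32], [0.11, 2.71], [-2.7, 2.7]. Speed limits (rad/s): [2.57, 2.57, 3.14, 3.14, 3.14, 3.14].

INTERFACE

Orientations are given as a unit quaternion [w, x, y, z].
In Python, from rig import manip, get_image, camera_model, sign_off, spot_in, silhouettes, spot_point gives the robot as it stands.
- The arm moves only by the tool jog_arm, never from a script. Its argument "targets" is a list of rows, each a list of 3 entries, a list of its own where there are three numbers: the finger opening in m, from 0 to 0.0854, then the shift along the world's x, y, z in m, then the turn about the world's z in rad. In form: [[claw, [x, y, z], spin], ...]. A call has 1 to 10 rows; each row shifts and turns the commanded pose from where the row before left it; what a row does not reach is not made up. A row lasts 1/8 s, in which the tool goes at most 62.5 mm and 10.7 degrees, less where a joint would pass 70% of its speed; a pose out of reach is approached as far as the arm can. A call with a gripper value outside its range is refused whole. The fingers move at their own pace and stop on an object; "force" is the grip in N (left out, the last holds). Time passes only in rows, so rows that do not move let the fingers close. It gives the time, the measured TCP pose, the force and the opening at its end, in the units of the state.
- manip.get_state(): the state, without advancing time (a new reading comes with each control period).
- get_image(name): name is "scene" or "top" or "wrist"; returns (picture, depth): 420x560x3 uint8, red, green, blue; 420x560 float32, m along the optical axis (not along the pixel's ray), 0 where there is no reading.
- camera_model(name): a dict with "mtx" (3x3 intrinsics, pixels), "world_from_camera" (4x4, takes a point from camera to world coordinates). Camera axes: x right, y up, looking along -z (the intrinsics and any distortion apply to the point x, -y, -z); pixel columns grow to the right and rows downward; lengths in m; the calibration is good to about 2 mm. A picture is of the moment at which its call begins: read the wrist's pose just before it. camera_model takes no time and is no camera call; for the wrist camera it gives the pose at the moment of the call.
- sign_off(): hands the job in, once; it reports no verdict.
Trained networks look in the newest picture that a camera, given by its name, has taken for a name from the list of things; names that differ only in an ending like _2 or _b are one class to them, and where a whole thing is asked for, a point or a joint stands for the part that bears it (a point fixed in the world has none). Each returns a list of dicts, best first, with "score" (0 to 1); they miss things now and then, are a little off and sometimes report something else, mostly with a low value. They report only what shows in the picture. A call takes as long as a camera call. They do not tell look-alikes from the thing itself.
- spot_in(name, camera): "position" ([column, row] in pixels, amid what is visible of it).
- silhouettes(name, camera): "mask" (420x560 bool, what is visible of it) and "position" ([column, row] in pixels, amid what is visible of it).
- spot_point(name, camera): "position" ([column, row] in pixels: a listed point, or the origin of a listed thing).
The state is a dict: "clock": time; "qpos": joint angles; "qd": joint speeds; "effort": joint torques, N m; "position": TCP position; "ee_rot": TCP orientation; "contact_force": force on the tool from outside, world axes, zero at the start; "moment": the same for the moment, N m; "width": finger opening in m.
Only numpy, scipy, OpenCV 4.12 (cv2) and the standard library are available. Lean on these libraries where they do the work, as an engineer would, in place of code of your own. Each camera call takes 0.05 s, during which the arm holds its last target.

## Working session

There is one attempt and no reset: what is moved stays moved. The work goes in short steps, Python scripts to look and compute and a tool call to move; the robot and the scene stay as the last step left them, time stands still between calls to the robot, and variables do not carry over. Pictures are saved under pics/ and viewed, and the job is handed in when it is done.

Besides the shell and the picture viewer there is one more tool, called after "Emit:" as name(argument=value, ...) on one line, values as JSON. jog_arm: Moves the arm, as the interface text tells. Its arguments: {"type":"object","properties":{"targets":{"type":"array","items":{"type":"array"}},"force":{"type":"number"}},"required":["targets"]}

```bash
mkdir -p pics; ls
cat > h.py <<'E'
import numpy as np, cv2
from rig import manip, get_image, camera_model, sign_off, spot_in, silhouettes, spot_point
def save(n,p): cv2.imwrite('pics/'+n+'.png', cv2.cvtColor(p,cv2.COLOR_RGB2BGR))
def w(cm,u,v,d):
    K=np.array(cm['mtx']);T=np.array(cm['world_from_camera'])
    x=(u-K[0,2])/K[0,0]*d; y=(v-K[1,2])/K[1,1]*d
    return (T@np.array([x,-y,-d,1]))[:3]
def cloud(cm,D):
    K=np.array(cm['mtx']);T=np.array(cm['world_from_camera'])
    v,u=np.indices(D.shape)
    P=np.stack([(u-K[0,2])/K[0,0]*D,-(v-K[1,2])/K[1,1]*D,-D],-1)
    return P@T[:3,:3].T+T[:3,3]
E
python3 - <<'E'
from h import *
s=manip.get_state();print({k:np.round(v,3) for k,v in s.items()})
for c in ['scene','top']:
    p,d=get_image(c); cm=camera_model(c); save(c+'0',p); np.savez('pics/'+c+'0.npz',p=p,d=d,K=cm['mtx'],T=cm['world_from_camera'])
    print(c,{k:(v if not hasattr(v,'shape') else np.round(v,3).tolist()) for k,v in cm.items()})
    for n in ['drift','stuck_adapter','good_adapter','stand']:
        for r in spot_in(n,c): 
            u,v=r['position']; print(c,n,np.round(r['position'],1),round(r['score'],2), np.round(w(cm,u,v,d[int(v),int(u)]),3))
print(manip.get_state()['clock'])
E
```

```text
pics
{'clock': np.float64(0.0), 'qpos': array([ 1.081,  0.277,  1.506,  0.   ,  1.361, -0.121]), 'qd': array([-0.   ,  0.001,  0.002, -0.002,  0.   , -0.001]), 'effort': array([-1.0000e-03, -4.1677e+01, -2.4580e+01, -0.0000e+00,  1.1000e-02,
       -0.0000e+00]), 'position': array([0.207, 0.536, 0.247]), 'ee_rot': array([-0.695,  0.696, -0.13 ,  0.129]), 'contact_force': array([-0.568,  0.953, -0.144]), 'moment': array([ 0.015, -0.028,  0.009]), 'width': np.float64(0.086)}
scene {'mtx': [[430.797, 0.0, 282.826], [0.0, 430.797, 209.125], [0.0, 0.0, 1.0]], 'world_from_camera': [[-0.868, -0.417, 0.27, 0.719], [0.497, -0.743, 0.448, 0.375], [0.014, 0.523, 0.852, 0.75], [0.0, 0.0, 0.0, 1.0]]}
scene drift [244.6 141.4] 0.76 [ 0.504 -0.132  0.109]
scene drift [183.6 152.7] 0.76 [ 0.623 -0.133  0.145]
scene drift [285.5 130.4] 0.56 [ 0.403 -0.147  0.07 ]
scene stuck_adapter [314.6 288.8] 0.52 [0.546 0.19  0.111]
scene good_adapter [297.3 249.5] 0.64 [0.534 0.118 0.111]
scene stand [302.2 284.3] 0.63 [0.56  0.176 0.117]
top {'mtx': [[462.288, 0.0, 284.986], [0.0, 462.288, 215.124], [0.0, 0.0, 1.0]], 'world_from_camera': [[0.008, 0.997, -0.078, 0.447], [-0.999, 0.006, -0.033, 0.008], [-0.033, 0.078, 0.996, 0.833], [0.0, 0.0, 0.0, 1.0]]}
top drift [395. 218.] 0.85 [ 0.498 -0.133  0.141]
top drift [401.4 280. ] 0.64 [ 0.404 -0.15   0.098]
top drift [402.1 137.7] 0.61 [ 0.61  -0.136  0.178]
top stuck_adapter [187.  189.9] 0.74 [0.543 0.188 0.11 ]
top good_adapter [229.7 196.9] 0.7 [0.532 0.12  0.113]
top stand [211.1 198.7] 0.62 [0.529 0.149 0.115]
0.5
```

View pics/scene0.png

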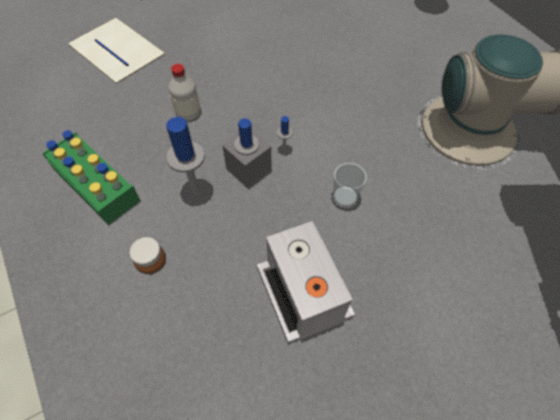

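View pics/top0.png

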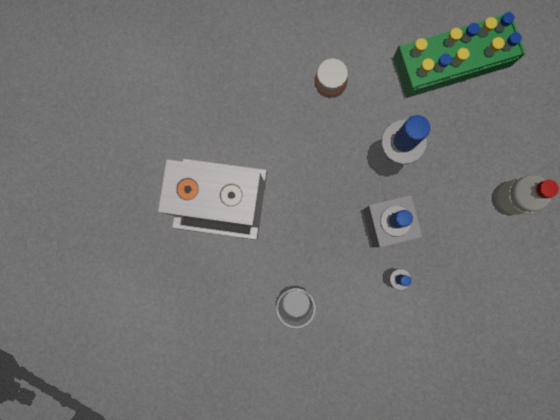

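The top view shows three drift look-alikes. The large one is at (404,140), standing free. The middle one is at (397,220) in the grey holder block. The small one is at (401,280), standing free. The middle-sized one in the 70 mm holder fits the description. The orange plug is at (187,190) and the white one at (231,195). Next I'll confirm with a crop and measure.

Run:
```python
from h import *
z=np.load('pics/top0.npz'); s=np.load('pics/scene0.npz')
a=cv2.resize(z['p'][90:310,350:450],None,fx=2.6,fy=2.6,interpolation=cv2.INTER_CUBIC)
b=cv2.resize(s['p'][100:220,150:310],None,fx=2.6,fy=2.6,interpolation=cv2.INTER_CUBIC)
im=np.zeros((max(a.shape[0],b.shape[0]),a.shape[1]+b.shape[1],3),np.uint8);im[:a.shape[0],:a.shape[1]]=a;im[:b.shape[0],a.shape[1]:]=b
save('crop0',im)
for nm,q in (('top',z),('scene',s)):
    C=cloud(dict(mtx=q['K'],world_from_camera=q['T']),q['d']); p=q['p'].astype(int)
    R,G,B=p[...,0],p[...,1],p[...,2]
    print(nm)
    blue=(B>R+50)&(B>G+40)
    n,l,st,ce=cv2.connectedComponentsWithStats(blue.astype(np.uint8))
    for i in range(1,n):
        if st[i,4]<40: continue
        P=C[l==i]; zm=np.percentile(P[:,2],97); t=P[P[:,2]>zm-.006]
        print(' blue',np.round(ce[i]),st[i,4],'topz',round(zm,4),'c',np.round((np.percentile(t[:,:2],3,axis=0)+np.percentile(t[:,:2],97,axis=0))/2,4),'ext',np.round(np.ptp(t[:,:2],axis=0),3))
    org=(R>150)&(R>B+80)&(G<140)
    n,l,st,ce=cv2.connectedComponentsWithStats(org.astype(np.uint8))
    for i in range(1,n):
        if st[i,4]<40: continue
        P=C[l==i]; (c,r)=cv2.minEnclosingCircle(P[:,:2].astype(np.float32)); print(' org',np.round(ce[i]),st[i,4],np.round(np.median(P,axis=0),4),'circ',np.round(c,4),round(r,4))
    # plate top
    m=(abs(C[...,2]-.115)<.007)&(abs(C[...,0]-.53)<.12)&(abs(C[...,1]-.15)<.12)
    rr=cv2.minAreaRect(C[m][:,:2].astype(np.float32)); print(' plate',np.round(rr[0],4),np.round(rr[1],4),rr[2],m.sum(),np.median(C[m][:,2]))
    # holder top
    m=(abs(C[...,2]-.081)<.009)&(abs(C[...,0]-.5)<.06)&(abs(C[...,1]+.135)<.06)
    rr=cv2.minAreaRect(C[m][:,:2].astype(np.float32)); print(' holder',np.round(rr[0],4),np.round(rr[1],4),rr[2],m.sum(),np.median(C[m][:,2]))
```

```text
top
 blue [508.  17.] 98 topz 0.0891 c [ 0.8345 -0.3326] ext [0.019 0.019]
 blue [473.  28.] 99 topz 0.0882 c [ 0.8176 -0.2751] ext [0.018 0.017]
 blue [515.  38.] 99 topz 0.0886 c [ 0.8001 -0.3426] ext [0.018 0.017]
 blue [445.  59.] 97 topz 0.0888 c [ 0.7646 -0.2281] ext [0.327 0.245]
 blue [417. 127.] 479 topz 0.2024 c [ 0.6196 -0.1519] ext [0.19  0.177]
 blue [404. 218.] 208 topz 0.1483 c [ 0.4978 -0.1446] ext [0.023 0.024]
 blue [405. 280.] 88 topz 0.0989 c [ 0.4032 -0.1568] ext [0.051 0.173]
 org [187. 189.] 262 [0.5444 0.1873 0.1119] circ [0.545 0.187] 0.0163
 org [549. 188.] 198 [ 0.5455 -0.3657  0.1302] circ [ 0.5456 -0.3659] 0.0124
 plate [0.5394 0.1536] [0.1507 0.0844] 82.35179138183594 5018 0.11470840226915974
 holder [ 0.4977 -0.1442] [0.07   0.0707] 14.18716049194336 1561 0.08081817795099588
scene
 blue [112.  52.] 42 topz 0.0162 c [ 0.6345 -0.638 ] ext [0.038 0.128]
 blue [176. 124.] 254 topz 0.202 c [ 0.6184 -0.1498] ext [0.034 0.034]
 blue [285. 119.] 42 topz 0.0987 c [ 0.4014 -0.1553] ext [0.325 0.539]
 blue [244. 123.] 103 topz 0.1482 c [ 0.4968 -0.1421] ext [0.023 0.025]
 blue [ 67. 134.] 54 topz 0.0881 c [ 0.798  -0.3408] ext [0.015 0.018]
 blue [ 51. 144.] 56 topz 0.0888 c [ 0.8321 -0.3297] ext [0.122 0.713]
 blue [ 68. 160.] 62 topz 0.088 c [ 0.8151 -0.2726] ext [0.105 0.658]
 blue [101. 167.] 59 topz 0.0878 c [ 0.7636 -0.2263] ext [0.016 0.018]
 org [177.  67.] 71 [ 0.5429 -0.364   0.13  ] circ [ 0.5428 -0.3646] 0.0134
 org [316. 287.] 278 [0.5424 0.1892 0.1123] circ [0.6239 0.277 ] 0.1364
 plate [0.5384 0.1546] [0.151  0.0847] 82.39833068847656 4676 0.11505524130904043
 holder [ 0.4972 -0.1431] [0.0716 0.0726] 13.750144958496094 854 0.08064049589228173
```

View pics/crop0.png

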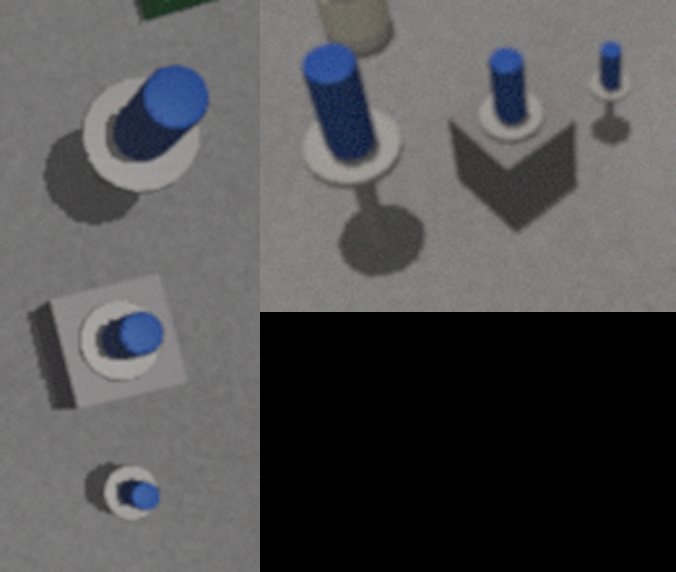

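The crop confirms the middle blue rod, in the grey holder. Its axis is at about (0.4975, -0.1435) and its top at 0.148, against 0.146 expected. The orange bore is at about (0.544, 0.188). Next I'll get the tool axes.

Run:
```python
from h import *
from scipy.spatial.transform import Rotation as R
s=manip.get_state();q=s['ee_rot'];M=R.from_quat([q[1],q[2],q[3],q[0]]).as_matrix();print(np.round(M,3),np.round(s['position'],4))
print('shift to above drift',np.array([.4975,-.1435,.248])-s['position'])
```

```text
[[ 0.933  0.     0.361]
 [-0.361  0.     0.933]
 [ 0.    -1.     0.   ]] [0.2073 0.5363 0.2483]
shift to above drift [ 2.90200203e-01 -6.79826562e-01 -2.89841222e-04]
```

Emit:
jog_arm(targets=[[0.085,[0.02,-0.048,0],0],[0.085,[0.02,-0.048,0],0],[0.085,[0.02,-0.048,0],0],[0.085,[0.02,-0.048,0],0],[0.085,[0.02,-0.048,0],0],[0.085,[0.02,-0.048,0],0],[0.085,[0.02,-0.048,0],0],[0.085,[0.02,-0.048,0],0],[0.085,[0.02,-0.048,0],0],[0.085,[0.02,-0.048,0],0]])

```text
clock: 1.75
position: [0.4078, 0.0547, 0.2487]
ee_rot: [0.695, -0.695, 0.129, -0.13]
contact_force: [0.9, 0.7, 0.1]
width: 0.0852
```

Emit:
jog_arm(targets=[[0.06,[0.0225,-0.05,0],0],[0.06,[0.0225,-0.05,0],0],[0.06,[0.0225,-0.05,0],0],[0.06,[0.0225,-0.05,0],0],[0.06,[0,0,0],0],[0.06,[0,0,0],0]])

```text
clock: 2.5
position: [0.4968, -0.1432, 0.248]
ee_rot: [0.695, -0.695, 0.13, -0.129]
contact_force: [0.0, 0.2, 1.3]
width: 0.0601
```

Run:
```python
from h import *
cm=camera_model('wrist'); p,d=get_image('wrist'); save('wrist1',p)
C=cloud(cm,d); P=p.astype(int); R,G,B=P[...,0],P[...,1],P[...,2]
blue=(B>R+50)&(B>G+40)
n,l,st,ce=cv2.connectedComponentsWithStats(blue.astype(np.uint8))
for i in range(1,n):
    if st[i,4]<100: continue
    Q=C[l==i]; zm=np.percentile(Q[:,2],90); t=Q[abs(Q[:,2]-zm)<.005]
    c,r=cv2.minEnclosingCircle(t[:,:2].astype(np.float32))
    print(np.round(ce[i]),st[i,4],zm,'c',np.round((np.percentile(t[:,:2],2,axis=0)+np.percentile(t[:,:2],98,axis=0))/2,4),np.round(c,4),r)
```

```text
[221.  78.] 519 0.09680503008384173 c [ 0.403  -0.1561] [ 0.4029 -0.1565] 0.00868531409651041
[283. 202.] 1606 0.14606106509147926 c [ 0.497  -0.1438] [ 0.4972 -0.1438] 0.012963463552296162
[333. 356.] 3217 0.18628208723619735 c [ 0.6074 -0.1479] [ 0.6106 -0.1486] 0.015450315549969673
```

View pics/wrist1.png

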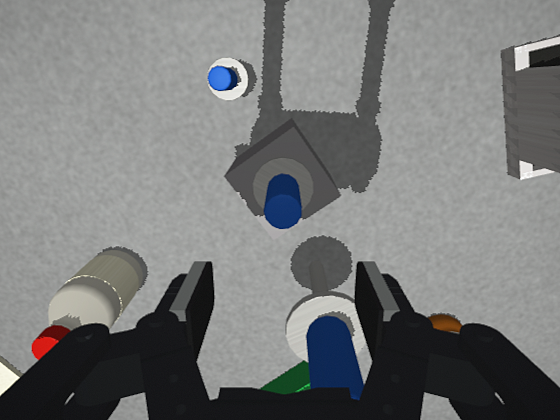

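The wrist view shows the middle rod at (283,202), centred between the fingers, with its top at 0.146 and axis at (0.497, -0.144). I'll descend.

Emit:
jog_arm(targets=[[0.06,[0,-0.0005,-0.03],0],[0.06,[0,0,-0.03],0],[0.06,[0,0,-0.03],0],[0.06,[0,0,-0.03],0],[0.06,[0,0,-0.015],0],[0.06,[0,0,0],0]], force=60)

```text
clock: 3.3
position: [0.4967, -0.1431, 0.113]
ee_rot: [0.695, -0.695, 0.13, -0.129]
contact_force: [0.7, 0.0, 0.1]
width: 0.0599
```

Emit:
jog_arm(targets=[[0.015,[0,0,0],0],[0.015,[0,0,0],0],[0.015,[0,0,0],0],[0.015,[0,0,0],0],[0.015,[0,0,0],0]], force=60)

```text
clock: 3.92
position: [0.4982, -0.1446, 0.1147]
ee_rot: [-0.695, 0.695, -0.129, 0.131]
contact_force: [0.1, -0.2, 6.6]
width: 0.0248
```

Emit:
jog_arm(targets=[[0.015,[0,0,0.01],0],[0.015,[0,0,0.02],0],[0.015,[0,0,0.03],0],[0.015,[0,0,0.04],0],[0.015,[0,0,0.04],0],[0.015,[0,0,0.01],0],[0.015,[0,0,0],0]], force=80)

```text
clock: 4.8
position: [0.497, -0.144, 0.263]
ee_rot: [0.695, -0.695, 0.13, -0.13]
contact_force: [1.2, -0.2, -1.7]
width: 0.0242
```

Run:
```python
from h import *
print({k:np.round(v,4).tolist() for k,v in manip.get_state().items()})
p,d=get_image('scene');save('scene2',p)
```

```text
{'clock': 4.8, 'qpos': [-0.4166, 0.1807, 1.5973, 0.0001, 1.3639, -1.6186], 'qd': [0.0027, 0.0209, 0.0408, -0.0009, -0.0056, -0.0007], 'effort': [0.0282, -38.1455, -26.3564, 0.0014, 0.01, 0.0001], 'position': [0.497, -0.144, 0.263], 'ee_rot': [0.6952, -0.6951, 0.1298, -0.1296], 'contact_force': [1.2415, -0.2018, -1.685], 'moment': [-0.0629, -0.0053, -0.0829], 'width': 0.0242}
```

View pics/scene2.png

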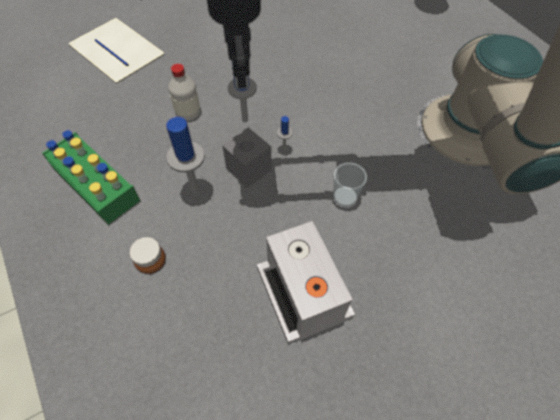

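The rod is out of the holder and the hole is visible at (246,143). I'll check the tip and tilt before moving over.

```bash
cat >> h.py <<'E'
def proj(cm,X):
    K=np.array(cm['mtx']);T=np.linalg.inv(np.array(cm['world_from_camera']))
    c=T@np.append(X,1); return np.array([K[0,0]*c[0]/-c[2]+K[0,2],K[1,1]*-c[1]/-c[2]+K[1,2]])
E
python3 - <<'E'
from h import *
s=manip.get_state(); pos=s['position']; z0=pos[2]-.109
for c in ['scene','wrist']:
    cm=camera_model(c)
    p,d=get_image(c)
    P=[proj(cm,[pos[0],pos[1],z0+h]) for h in (0,.076,.082,.142)]
    print(c,np.round(P,1))
    f=4; u,v=P[0]; a=p[max(0,int(v)-75):int(v)+45,max(0,int(u)-70):int(u)+70] if c=='scene' else p
    if c=='scene':
        im=cv2.resize(a,None,fx=f,fy=f,interpolation=cv2.INTER_CUBIC); o=(max(0,int(u)-70),max(0,int(v)-75))
        for q in P: cv2.drawMarker(im,tuple(int(x) for x in (q-o)*f),(255,0,0),0,10,1)
    else:
        im=p.copy()
        for q in P: cv2.drawMarker(im,tuple(int(x) for x in q),(255,0,0),0,10,1)
    save('tip_'+c,im)
E
```

```text
scene [[243.6 119.9]
 [240.8  88.8]
 [240.5  86.1]
 [237.9  56.9]]
wrist [[283.4 207.8]
 [283.3 258.7]
 [283.3 264.6]
 [283.  356.6]]
```

View pics/tip_scene.png

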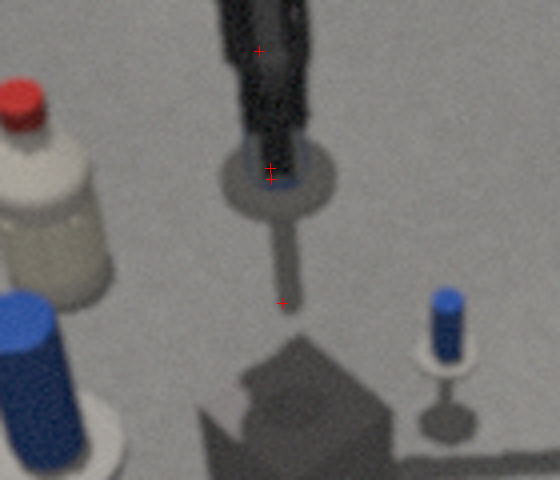

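View pics/tip_wrist.png

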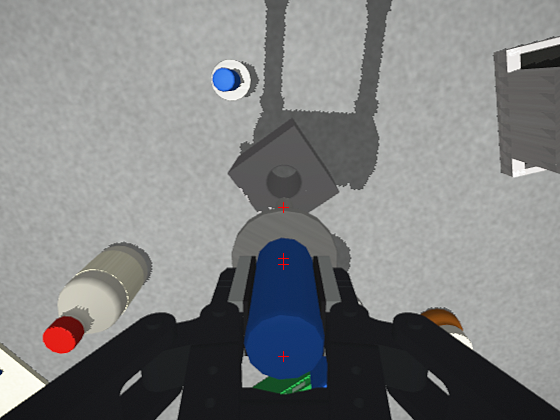

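The rod hangs straight. Its tip is within about 2–3 mm of the prediction, at (289,305) in the crop against (283,303). I'll move over to the orange bore.

Emit:
jog_arm(targets=[[0.015,[0.003,0.022,0],0],[0.015,[0.006,0.04,0],0],[0.015,[0.006,0.045,0],0],[0.015,[0.006,0.045,0],0],[0.015,[0.006,0.045,0],0],[0.015,[0.006,0.045,0],0],[0.015,[0.006,0.045,0],0],[0.015,[0.005,0.03,0],0],[0.015,[0.003,0.015,0],0],[0.015,[0,0,0],0]])

```text
clock: 6.2
position: [0.544, 0.188, 0.2622]
ee_rot: [-0.695, 0.696, -0.13, 0.129]
contact_force: [-0.7, -0.5, -2.1]
width: 0.0247
```

Run:
```python
from h import *
s=manip.get_state(); pos=s['position']; z0=pos[2]-.109; print(pos,s['width'],s['contact_force'])
O=[.544,.188,.112]
for c in ['scene','wrist','top']:
    cm=camera_model(c)
    p,d=get_image(c)
    P=[proj(cm,[pos[0],pos[1],z0+h]) for h in (0,.076)]+[proj(cm,O)]
    print(c,np.round(P,1))
    f=3; u,v=P[0]; o=(int(max(0,u-110)),int(max(0,v-85)))
    im=cv2.resize(p[o[1]:o[1]+170,o[0]:o[0]+220],None,fx=f,fy=f,interpolation=cv2.INTER_CUBIC)
    for q,col in zip(P,[(255,0,0),(255,0,0),(0,255,0)]): cv2.drawMarker(im,tuple(int(x) for x in (q-o)*f),col,0,10,1)
    save('over_'+c,im)
```

```text
[0.54401567 0.18801799 0.26215631] 0.024684824646467665 [-0.66873371 -0.45893447 -2.1153935 ]
scene [[317.  276.7]
 [321.7 254.5]
 [314.9 286.9]]
wrist [[285.  206.3]
 [285.2 256.8]
 [284.9 189.5]]
top [[180.2 185.4]
 [165.4 177.3]
 [186.9 189.1]]
```

View pics/over_scene.png

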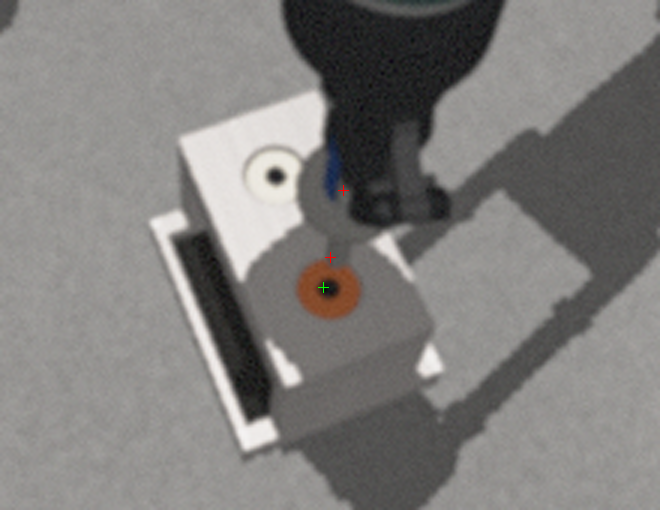

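View pics/over_wrist.png

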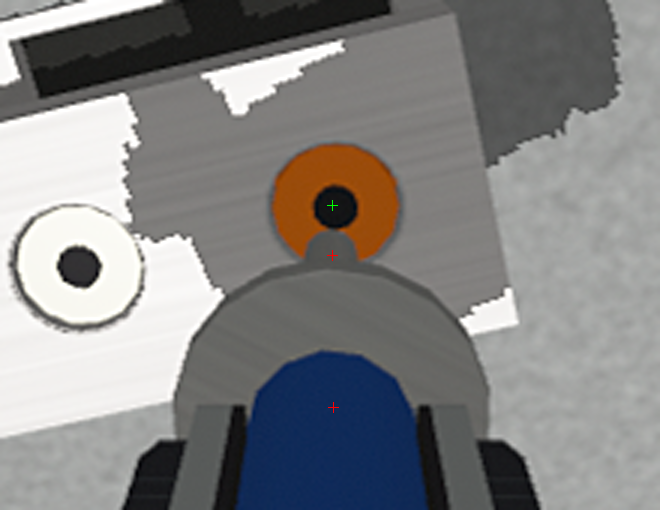

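The tip (331,255) lines up with the orange plug's black dot (334,207), allowing for the height difference. I'll lower to contact, then push.

Emit:
jog_arm(targets=[[0.015,[0,0,-0.015],0],[0.015,[0,0,-0.015],0],[0.015,[0,0,-0.006],0],[0.015,[0,0,-0.005],0],[0.015,[0,0,-0.004],0]], force=100)

```text
clock: 6.98
position: [0.5449, 0.1878, 0.2207]
ee_rot: [0.695, -0.695, 0.129, -0.131]
contact_force: [-3.4, -1.9, 12.0]
width: 0.024
```

Emit:
jog_arm(targets=[[0.015,[0,0,-0.004],0],[0.015,[0,0,-0.004],0],[0.015,[0,0,-0.004],0]])

```text
clock: 7.35
position: [0.5448, 0.1879, 0.2097]
ee_rot: [0.696, -0.695, 0.128, -0.131]
contact_force: [-3.2, -1.7, 13.5]
width: 0.0237
```

Emit:
jog_arm(targets=[[0.015,[0,0,-0.004],0],[0.015,[0,0,-0.004],0],[0.015,[0,0,-0.004],0],[0.015,[0,0,-0.004],0],[0.015,[0,0,-0.004],0],[0.015,[0,0,-0.004],0],[0.015,[0,0,-0.003],0],[0.015,[0,0,0],0]])

```text
clock: 8.35
position: [0.5442, 0.1878, 0.1788]
ee_rot: [-0.695, 0.695, -0.13, 0.129]
contact_force: [-1.3, -0.5, -0.8]
width: 0.0241
```

Run:
```python
from h import *
s=manip.get_state(); pos=s['position']; print(pos,s['width'],s['contact_force'])
p,d=get_image('scene'); save('push',cv2.resize(p[180:370,210:400],None,fx=3,fy=3,interpolation=cv2.INTER_CUBIC))
```

```text
[0.54415208 0.18782764 0.17884629] 0.02408227867391422 [-1.28558292 -0.5400765  -0.80552274]
```

View pics/push.png

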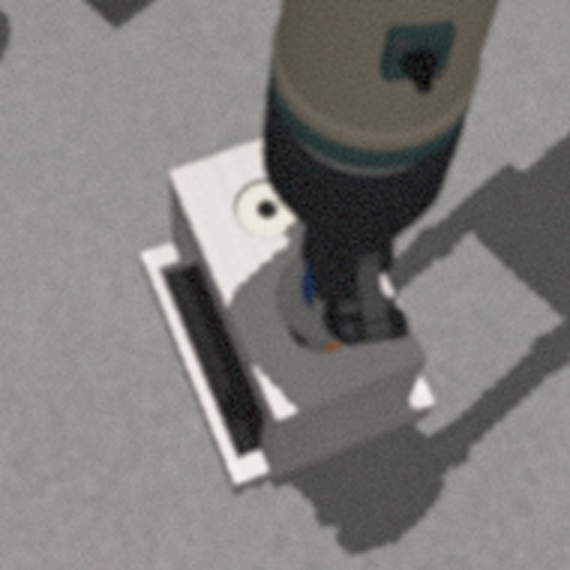

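Emit:
jog_arm(targets=[[0.015,[0,0,0.01],0],[0.015,[0,0,0.02],0],[0.015,[0,0,0.02],0],[0.015,[0,0,0.02],0],[0.015,[0,0,0.02],0],[0.015,[0,0,0],0]])

```text
clock: 9.15
position: [0.5455, 0.1881, 0.2719]
ee_rot: [0.696, -0.694, 0.128, -0.131]
contact_force: [-0.1, -0.6, -1.8]
width: 0.024
```

Run:
```python
from h import *
s=manip.get_state(); pos=s['position']; print(pos,s['width'],s['contact_force'])
p,d=get_image('wrist'); save('after_w',p); cm=camera_model('wrist'); C=cloud(cm,d)
P=p.astype(int); m=(P[...,0]>80)&(P[...,0]>P[...,2]+50); print(m.sum(), np.round(np.median(C[m],axis=0),3))
print([np.round(proj(cm,[pos[0],pos[1],pos[2]-.109+h]),1) for h in (0,.076)])
p,d=get_image('scene'); save('after_s',cv2.resize(p[180:370,210:400],None,fx=3,fy=3,interpolation=cv2.INTER_CUBIC))
```

```text
[0.5455044  0.1881497  0.27189025] 0.02403114723403064 [-0.0811601  -0.61522094 -1.77044284]
35 [0.543 0.19  0.037]
[array([284., 208.]), array([284.3, 260.2])]
```

View pics/after_w.png

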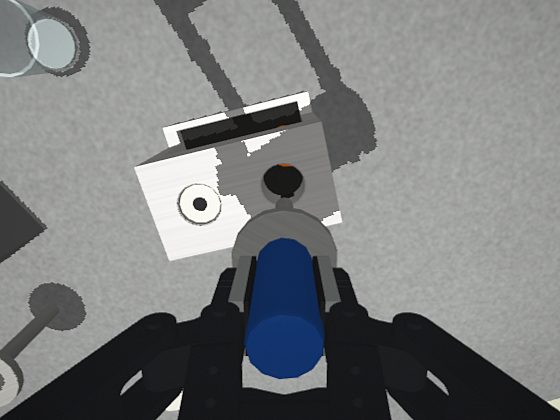

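View pics/after_s.png

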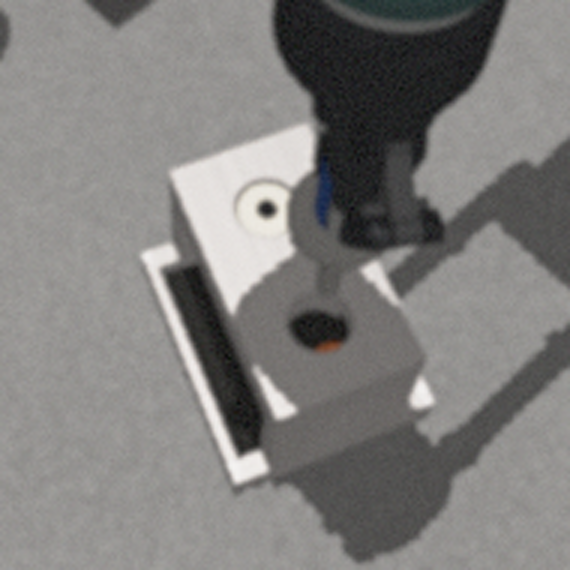

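The orange plug's top is at 0.037 in the tray, seen through the empty bore at (318,335). The white plug is still in place at (265,208) and the rod hasn't shifted in the grip. I'll return to the holder.

Emit:
jog_arm(targets=[[0.015,[-0.003,-0.022,0],0],[0.015,[-0.006,-0.04,0],0],[0.015,[-0.006,-0.045,0],0],[0.015,[-0.006,-0.045,0],0],[0.015,[-0.006,-0.045,0],0],[0.015,[-0.006,-0.045,0],0],[0.015,[-0.006,-0.045,0],0],[0.015,[-0.005,-0.03,0],0],[0.015,[-0.003,-0.015,0],0],[0.015,[0,0,0],0]])

```text
clock: 10.5
position: [0.4966, -0.1448, 0.2688]
ee_rot: [0.695, -0.695, 0.131, -0.13]
contact_force: [0.6, 0.7, -2.3]
width: 0.024
```

Emit:
jog_arm(targets=[[0.015,[0,0,-0.02],0],[0.015,[0,0,-0.02],0],[0.015,[0,0,-0.015],0],[0.015,[0,0,0],0]])

```text
clock: 11.0
position: [0.4966, -0.143, 0.2132]
ee_rot: [0.696, -0.695, 0.13, -0.128]
contact_force: [-0.4, -0.6, -2.1]
width: 0.0242
```

Run:
```python
from h import *
s=manip.get_state(); pos=s['position']; print(pos,s['width'],s['contact_force'])
p,d=get_image('wrist'); save('ret_w',cv2.resize(p[130:330,180:390],None,fx=2.8,fy=2.8)); cm=camera_model('wrist')
print([np.round((proj(cm,[pos[0],pos[1],pos[2]-.109+h])-[180,130])*2.8,1) for h in (0,.076)],'hole',(proj(cm,[.497,-.1437,.08])-[180,130])*2.8)
p,d=get_image('scene'); save('ret_s',cv2.resize(p[40:200,170:320],None,fx=3.5,fy=3.5,interpolation=cv2.INTER_CUBIC))
```

```text
[ 0.49662589 -0.14297943  0.21317329] 0.024174389101633997 [-0.3976552  -0.60640942 -2.12673338]
[array([290.5, 210.6]), array([290.5, 350.6])] hole [288.41814479 183.895863  ]
```

View pics/ret_w.png

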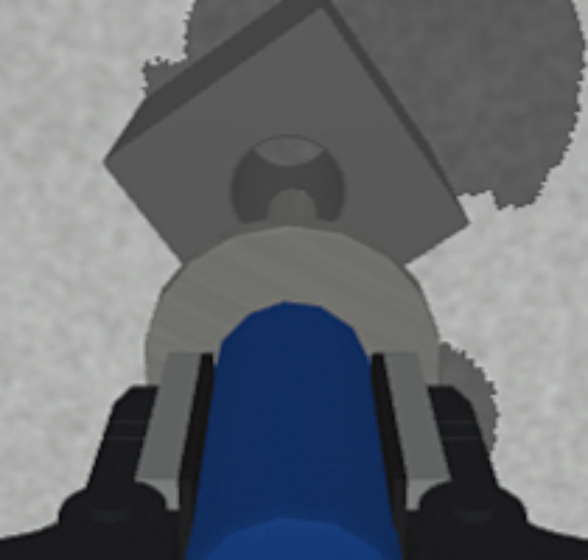

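View pics/ret_s.png

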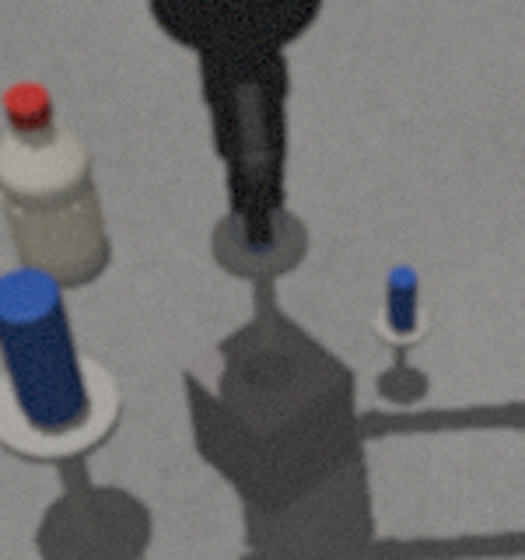

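The tip (292,205) sits over the hole (288,190), where the projection predicted. I'll lower it.

Emit:
jog_arm(targets=[[0.015,[0,0,-0.015],0],[0.015,[0,0,-0.02],0],[0.015,[0,0,-0.02],0],[0.015,[0,0,-0.02],0],[0.015,[0,0,-0.012],0],[0.015,[0,0,-0.006],0],[0.015,[0,0,-0.003],0],[0.015,[0,0,0],0]])

```text
clock: 12.1
position: [0.4976, -0.1443, 0.1186]
ee_rot: [-0.695, 0.695, -0.129, 0.13]
contact_force: [0.6, -0.3, -1.8]
width: 0.0242
```

Emit:
jog_arm(targets=[[0.015,[0,0,-0.002],0],[0.015,[0,0,-0.001],0],[0.015,[0,0,0],0]])

```text
clock: 12.48
position: [0.4973, -0.1441, 0.1154]
ee_rot: [0.695, -0.695, 0.13, -0.13]
contact_force: [-0.3, -0.2, -1.4]
width: 0.0237
```

Emit:
jog_arm(targets=[[0.015,[0,0,-0.001],0],[0.015,[0,0,-0.001],0],[0.015,[0,0,0],0]])

```text
clock: 12.85
position: [0.4974, -0.1442, 0.1148]
ee_rot: [-0.695, 0.695, -0.129, 0.13]
contact_force: [-3.4, 0.7, 9.1]
width: 0.0238
```

It is seated at 9 N, so I'll release and back off.

Emit:
jog_arm(targets=[[0.06,[0,0,0],0],[0.06,[0,0,0],0],[0.06,[0,0,0],0],[0.06,[0,0,0],0],[0.06,[0,0,0.02],0],[0.06,[0,0,0.03],0],[0.06,[0,0,0.04],0],[0.06,[0,0,0.04],0],[0.06,[0,0,0.03],0]])

```text
clock: 13.98
position: [0.4976, -0.1443, 0.2751]
ee_rot: [-0.695, 0.695, -0.129, 0.13]
contact_force: [-0.3, 0.1, -0.3]
width: 0.0598
```

Emit:
jog_arm(targets=[[0.06,[-0.03,0.03,0],0],[0.06,[-0.03,0.03,0],0],[0.06,[-0.03,0.03,0],0],[0.06,[-0.03,0.03,0],0],[0.06,[-0.03,0.03,0],0],[0.06,[0,0,0],0],[0.06,[0,0,0],0]])

```text
clock: 14.85
position: [0.3479, 0.0056, 0.2736]
ee_rot: [-0.695, 0.695, -0.129, 0.13]
contact_force: [0.4, -0.4, -0.6]
width: 0.06
```

Run:
```python
from h import *
s=manip.get_state(); print(s['position'],s['width'],s['contact_force'])
for c in ['top','scene']:
    p,d=get_image(c); save('end_'+c,p); cm=camera_model(c); C=cloud(cm,d)
    P=p.astype(int);R,G,B=P[...,0],P[...,1],P[...,2]
    m=(B>R+40)&(B>G+30)&(abs(C[...,0]-.5)<.05)&(abs(C[...,1]+.145)<.05)
    Q=C[m]; zm=np.percentile(Q[:,2],97); t=Q[Q[:,2]>zm-.006]; print(c,'drift top',zm,(np.percentile(t[:,:2],3,axis=0)+np.percentile(t[:,:2],97,axis=0))/2)
    for n in ['drift','stuck_adapter','good_adapter']:
        for r in spot_in(n,c): 
            u,v=r['position']; print(c,n,np.round(r['position'],1),round(r['score'],2), np.round(w(cm,u,v,d[int(v),int(u)]),3))
```

```text
[0.34792334 0.0056067  0.27362625] 0.06004385463872744 [ 0.38910914 -0.4071856  -0.56918325]
top drift top 0.14840214091126497 [ 0.49774185 -0.14350254]
top drift [394.3 219.6] 0.9 [ 0.496 -0.132  0.139]
top drift [401.9 278.8] 0.72 [ 0.406 -0.151  0.098]
top drift [406.  138.3] 0.63 [ 0.607 -0.14   0.188]
top stuck_adapter [191.6 198.7] 0.44 [0.537 0.197 0.042]
top stuck_adapter [228.9 195.6] 0.39 [0.534 0.121 0.111]
top good_adapter [230.5 194.5] 0.7 [0.536 0.119 0.11 ]
scene drift top 0.14752729713038826 [ 0.49616675 -0.14086167]
scene drift [245.1 140.3] 0.93 [ 0.503 -0.13   0.113]
scene drift [285.2 131.2] 0.78 [ 0.404 -0.146  0.069]
scene drift [184.5 155.1] 0.6 [ 0.623 -0.132  0.138]
scene good_adapter [297.  248.4] 0.58 [0.534 0.117 0.113]
```

View pics/end_top.png

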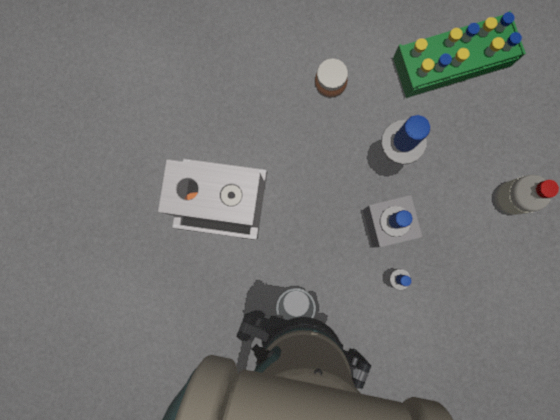

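View pics/end_scene.png

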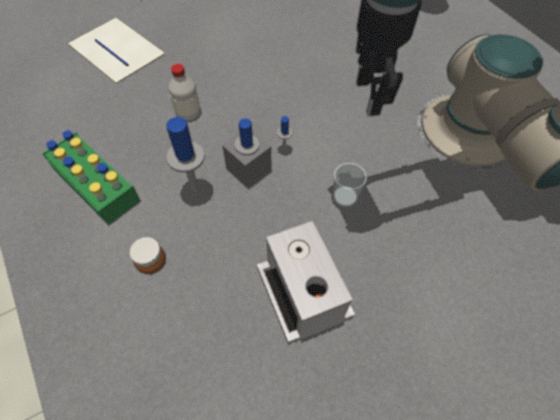

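The rod is back upright in its holder, at top-view (397,220), with its top at 0.148 as at the start. The orange plug is in the tray, visible through its bore at (191,197). The white plug is unmoved at (231,195), and the arm touches nothing, so I'll hand in.

```bash
python3 -c "
from h import *
print(sign_off())"
```

```text
the job is handed in; nothing more can be done
None
```

The job is done and handed in at about 15 s on the robot's clock, well inside the 51 s limit. I took the middle-sized drift rod from the grey holder and pushed the orange adapter out of its bore. I then stood the rod back in its holder and moved the gripper clear.

- **Push:** it met about 13 N, and the force dropped to nothing once the adapter let go.
- **Orange adapter:** it lies in the catch tray, with its top measured at about 0.04 m, seen through the empty bore.
- **White adapter:** it hasn't moved from its bore; its top measures 0.11 m, as before.
- **Drift rod:** it stands at (0.498, -0.1435) in the top view, within 1 mm of where it started, and at the same height. The scene camera put it about 1–2 mm from its own starting reading, which is within the calibration error.

**Detections that failed or disagreed:** In the last top picture, the network also gave a low-score (0.39) "stuck_adapter" at the white adapter, which was a false match. In the last scene picture it missed the orange adapter, which is mostly hidden down the bore.

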